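# Swing the dosing outlet over the beaker and start

## Task

With a fingertip, gently push the swivelling outlet tube of the dosing stand round until its nozzle is over the middle of the open beaker and leave it at rest there; then press the start key on top of the stand fully down and let it go. Only push and press: nothing is gripped or lifted, the key is not pressed before the nozzle is over the beaker, and the beaker and the two capped vials stay standing where they are.

Things in the scene. Friction and masses are not known exactly. Their poses are not given: they have to be found in the camera images.
- stand: dosing stand fixed to the bench: grey round foot 100 mm across and 18 mm high, column 36 mm across, a 44 mm hub (98 to 123 mm up) that carries the outlet tube, and a 48 mm head whose top is 139 mm up, with the 48 mm black housing of the start key on it (to 151 mm up). Origin: centre of its underside, on the column's vertical axis, on the bench top; z up; its -x axis points to the middle of the three standing places, which lie 140 mm from the axis, roughly on the robot's side.
- outlet_arm (a joint): turning of the outlet tube about the column's vertical axis, rad; at 0 the tube points along the stand's -x axis, it grows anticlockwise seen from above (at +pi/2 it would point along the stand's -y axis); stops at -1.3 and +1.3. It turns with friction (about 1 N pushed at half length) and stays where it is left.
- tube_middle (a point): point on the centre line of the level steel outlet tube, 85 mm from the column axis and 110 mm above the bench. The tube is 12 mm thick, level from the hub to 128 mm out, then bends down to the nozzle; there is free space under it, save the vials and beaker (tops 48 and 61 mm up).
- nozzle_tip (a point): lower end of the nozzle, white plastic, 13 mm thick, 140 mm from the column axis, 70 mm above the bench (9 mm over the beaker's rim).
- start_key (a joint): start key, travel m: 0 up, 0.006 fully down; a spring pushes it back; moving off takes 1.5 N, fully down takes 5 N.
- start_key_top (a point): centre of the top face of the round start key, 32 mm across, 161 mm above the bench (10 mm above its housing), on the column's axis on top of the stand; pressed straight down.
- beaker: small open clear beaker, 51 mm across the rim, 61 mm high, 45 g, loose on the bench on one of the three standing places. Origin: centre of its underside.
- vial5: capped screw vial, 16 mm across, 48 mm high, loose, on another standing place; not to be disturbed. Origin: centre of its underside.
- vial1: capped screw vial, 16 mm across, 48 mm high, loose, on the remaining standing place; not to be disturbed. Origin: centre of its underside.
There are look-alikes about, which are no part of the job. Leave any blue or green look-alike of the beaker alone.

How it is judged:
By the outcome, as a careful person would: the job done as asked, in the order asked, and still so for the second after the job is handed in, with the robot touching nothing.
It also fails if it takes over 56 s, if anything falls off the work surface, if the arm or the gripper's body presses on something with over 40 N, if the wrist force passes 120 N, or if a joint passes its speed limit or range.

## Robot

A 6-joint arm with a two-finger parallel gripper is mounted at the origin on a cart in front of the work surface, level with it; the furniture and walls round the work are solid. World frame = base frame: x ahead of the robot, y to its left, z up, the work surface at z = 0. Lengths are in m, angles in rad, forces in N, time in s.
With the tool pointing down it reaches from about 0.35 to 0.775 m from the base axis. Payload 5.5 kg.
Tool frame: the origin (TCP) lies between the finger pads; the fingertips stand 11 mm ahead of it and the grasp point (between the pads) lies 8 mm behind it (tips_ahead is the distance from the TCP to the fingertips, in m); z points along the fingers, y is the line along which they close (so a half turn about z gives the same grasp; the last joint's range is limited). The gripper opens to 85 mm and grips with 20 to 120 N. Pads are 22 mm wide; open, the fingers measure 114 mm over their backs; the gripper's body (76 mm by 85 mm) begins 54 mm behind the grasp point. The pads swing forward as they close: fully open they stand 13 mm farther back than shut.
Start: joints at [1.079, 0.313, 0.046, 1.304, 0, 1.431], TCP at [0.198, 0.54, 0.242] pointing down, gripper open.
Joint ranges: [-2.76, 2.76], [-0.86, 1.69], [-1.03, 1.26], [-2.2, 2.34], [-1.47, 1.5], [-3.14, 3.14]. Speed limits (rad/s): [2.57, 2.57, 3.14, 3.14, 3.14, 3.14].

## Interface

Orientations are given as a unit quaternion [w, x, y, z].
In Python, from workcell import * gives the robot as it stands. The module is installed in compiled form; this text tells all that it offers.
- The arm moves only by the tool jog_arm, never from a script. Its argument "moves" is a list of rows, each an object with "fingers": the closure, from 0 (fully open) to 1 (shut); "slide": the shift along the tool's x, y, z in mm, a list of three; "angular": the turn, a rotation vector about the tool's x, y, z in degrees, a list of three. A call has 1 to 10 rows; each row is the pose to reach, as a shift and turn from the pose commanded when the call began, along the tool's axes at that moment; what a row does not reach only later rows make up. A row lasts 1/12 s, in which the tool goes at most 41.7 mm and 7.16 degrees, less where a joint would pass 70% of its speed; a pose out of reach is approached as far as the arm can. A call with a gripper value outside its range is refused whole. The fingers move at their own pace and stop on an object; "squeeze" is the grip in N (left out, the last holds). Time passes only in rows, so rows that repeat a pose let the fingers close. It gives the time, the measured TCP pose, the force, the opening and the grip force at its end, in the units of the state.
- get_state(): the state, without advancing time (a new reading comes with each control period).
- read_camera(name): name is "side" or "top"; returns a dict with "color" (480x640x3 uint8, red, green, blue), "fovy" (degrees; the focal length in pixels is half the picture's height over the tangent of half this angle, whatever the lens; pixels are square), "cx", "cy" (the principal point, pixels), "D" ([k1, k2, p1, p2, k3] as OpenCV has them; the pictures are not rectified), "world_from_camera" (4x4, takes a point from camera to world coordinates). Camera axes: x right, y down, z forward; pixel columns grow to the right and rows downward; lengths in m; the calibration is good to about 2 mm. A picture is of the moment at which its call begins. There is no depth.
- hand_in(): hands the job in; it is judged then, once.
Trained networks look in a picture, given as the dict that the camera call returned (one of the last four; its "shot" number tells which), for a name from the list of things; names that differ only in an ending like _2 or _b are one class to them, and where a whole thing is asked for, a point or a joint stands for the part that bears it (a point fixed in the world has none). Each returns a list of dicts, best first, with "p" (0 to 1); they miss things now and then, are a little off and sometimes report something else, mostly with a low value. They report only what shows in the picture. A call takes as long as a camera call. They do not tell look-alikes from the thing itself.
- look_for(target, picture): "point" ([column, row] in pixels, amid what is visible of it).
- tip_of(target, picture): "point" ([column, row] in pixels: a listed point, or the origin of a listed thing).
The state is a dict: "clock": time; "joint_pos": joint angles; "qvel": joint speeds; "tau": joint torques, N m; "tcp_pos": TCP position; "orientation": TCP orientation; "wrist_force": force on the tool from outside, world axes, zero at the start; "ft_torque": the same for the moment, N m; "finger_gap": finger opening in m; "grip_force": force on a finger pad.
Only numpy, scipy, OpenCV 4.12 (cv2) and the standard library are available. Lean on these libraries where they do the work, as an engineer would, in place of code of your own. Each camera call takes 0.05 s, during which the arm holds its last target. There are 200 camera calls.

## Working session

There is one attempt and no reset: what is moved stays moved. The work goes in short steps, Python scripts to look and compute and a tool call to move; the robot and the scene stay as the last step left them, time stands still between calls to the robot, and variables do not carry over. Pictures are saved under pics/ and viewed, at most 10 in all, crops included, and the job is handed in when it is done.

Besides the shell and the picture viewer there is one more tool, called after "Emit:" by a JSON object that holds its "name" and its "arguments". jog_arm: Moves the arm, as the interface text tells. Its arguments: {"type":"object","properties":{"moves":{"type":"array","items":{"type":"object","properties":{"fingers":{"type":"number"},"slide":{"type":"array","items":{"type":"number"}},"angular":{"type":"array","items":{"type":"number"}}}}},"squeeze":{"type":"number"}},"required":["moves"]}

```bash
mkdir -p pics; cat > h.py <<'E'
from workcell import *
import numpy as np, cv2
def K(p):
    f=240/np.tan(np.radians(p["fovy"])/2); return np.array([[f,0,p["cx"]],[0,f,p["cy"]],[0,0,1.]])
def ray(p,uv):
    n=cv2.undistortPoints(np.array([[uv]],float),K(p),np.array(p["D"],float))[0,0]
    T=np.array(p["world_from_camera"]); return T[:3,3],T[:3,:3]@np.array([n[0],n[1],1])
def atz(p,uv,z):
    o,d=ray(p,uv); return o+d*(z-o[2])/d[2]
def proj(p,X):
    T=np.linalg.inv(np.array(p["world_from_camera"]));r,_=cv2.Rodrigues(T[:3,:3])
    return cv2.projectPoints(np.array(X,float).reshape(-1,1,3),r,T[:3,3],K(p),np.array(p["D"],float))[0][:,0]
Z=dict(stand=0,tube_middle=.11,nozzle_tip=.07,start_key_top=.161,beaker=0,vial5=0,vial1=0)
def save(p,n): cv2.imwrite("pics/"+n,p["color"][:,:,::-1])
E
python3 - <<'E'
from h import *
for c in("top","side"):
    p=read_camera(c); save(p,c+"0.png"); print(c,np.round(p["world_from_camera"],2).tolist())
    for t in Z:
        for d in tip_of(t,p)[:4]: print(t,round(d["p"],2),np.round(d["point"]),np.round(atz(p,d["point"],Z[t]),3)[:2])
s=get_state();print(s["orientation"],s["clock"],s["finger_gap"])
E
```

```text
top [[-0.03, -0.99, 0.11, 0.42], [-1.0, 0.02, -0.02, -0.37], [0.02, -0.11, -0.99, 0.96], [0.0, 0.0, 0.0, 1.0]]
stand 0.82 [304. 233.] [ 0.548 -0.348]
tube_middle 0.93 [327. 261.] [ 0.481 -0.393]
nozzle_tip 0.72 [345. 288.] [ 0.429 -0.428]
start_key_top 0.61 [298. 221.] [ 0.549 -0.343]
beaker 0.92 [355. 276.] [ 0.454 -0.454]
beaker 0.8 [355. 234.] [ 0.544 -0.458]
beaker 0.71 [394. 282.] [ 0.441 -0.536]
vial5 0.51 [306. 298.] [ 0.412 -0.35 ]
vial5 0.51 [264. 283.] [ 0.445 -0.263]
vial1 0.51 [306. 298.] [ 0.412 -0.35 ]
vial1 0.51 [264. 283.] [ 0.445 -0.263]
side [[-0.88, -0.29, 0.38, 0.18], [-0.47, 0.53, -0.71, 0.21], [0.0, -0.8, -0.6, 0.62], [0.0, 0.0, 0.0, 1.0]]
stand 0.55 [284. 292.] [ 0.549 -0.354]
tube_middle 0.98 [334. 241.] [ 0.477 -0.391]
tube_middle 0.46 [310. 350.] [ 0.402 -0.18 ]
nozzle_tip 0.65 [364. 258.] [ 0.436 -0.421]
start_key_top 0.6 [278. 215.] [ 0.549 -0.35 ]
beaker 0.83 [309. 256.] [ 0.557 -0.458]
beaker 0.72 [354. 279.] [ 0.459 -0.441]
vial5 0.83 [311. 354.] [ 0.444 -0.259]
vial5 0.65 [357. 320.] [ 0.412 -0.355]
vial1 0.83 [311. 354.] [ 0.444 -0.259]
vial1 0.65 [357. 320.] [ 0.412 -0.355]
[3.94778183e-05 1.75003357e-01 9.84567832e-01 8.55852274e-05] 0.8 0.08532966544440937
```

View pics/top0.png

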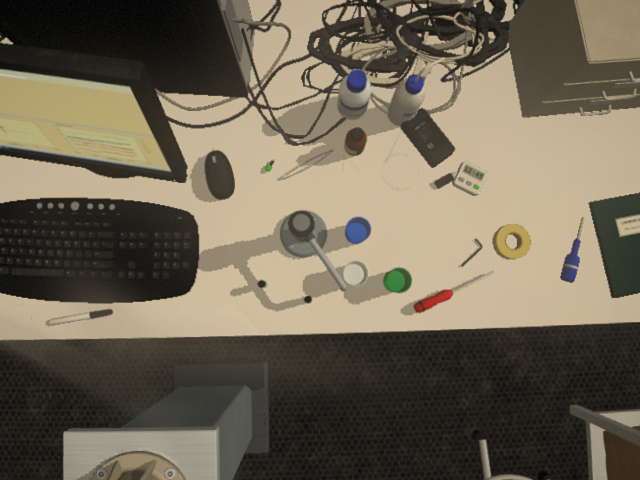

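View pics/side0.png

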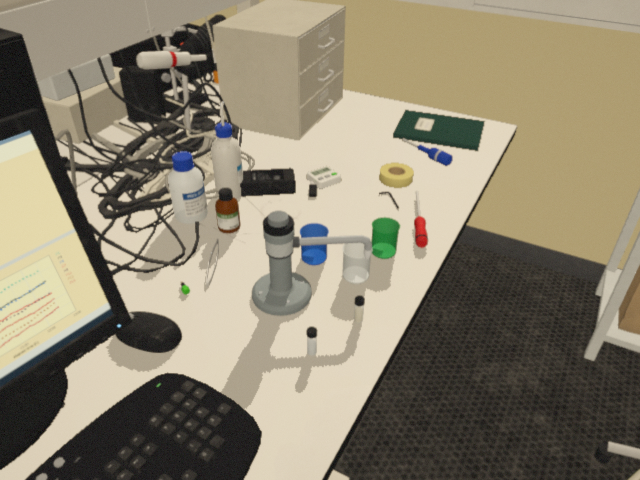

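Candidates for the beaker in the top view are clear (354,274), blue (357,230) and green (397,280). I choose the clear one, which stands 140 mm from the column. The vials are at (306,298) and (264,283), and the nozzle at (345,288) is slightly short of the beaker. I'll check this in a crop while I set out.

```bash
python3 - <<'E'
import cv2
a=cv2.imread("pics/top0.png")[190:320,240:420]; cv2.imwrite("pics/crop0.png",cv2.resize(a,None,fx=4.4,fy=4.4,interpolation=cv2.INTER_CUBIC))
E
```

```text
(no output)
```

View pics/crop0.png

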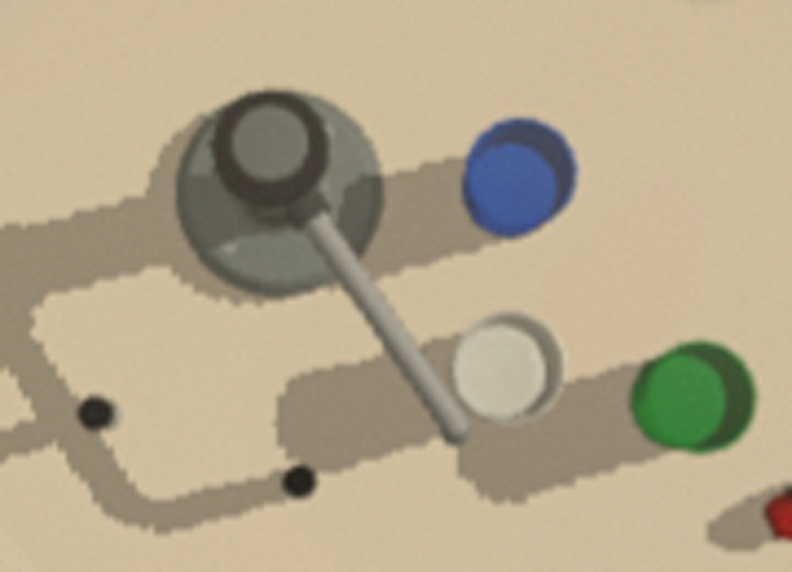

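Emit:
{"name": "jog_arm", "arguments": {"moves": [{"fingers": 1, "slide": [-273, -156, 0], "angular": [0, 0, -60]}, {"fingers": 1, "slide": [-273, -156, 0], "angular": [0, 0, -60]}, {"fingers": 1, "slide": [-273, -156, 0], "angular": [0, 0, -60]}, {"fingers": 1, "slide": [-273, -156, 0], "angular": [0, 0, -60]}, {"fingers": 1, "slide": [-273, -156, 0], "angular": [0, 0, -60]}, {"fingers": 1, "slide": [-273, -156, 0], "angular": [0, 0, -60]}, {"fingers": 1, "slide": [-273, -156, 0], "angular": [0, 0, -60]}, {"fingers": 1, "slide": [-273, -156, 0], "angular": [0, 0, -60]}, {"fingers": 1, "slide": [-273, -156, 0], "angular": [0, 0, -60]}, {"fingers": 1, "slide": [-273, -156, 0], "angular": [0, 0, -60]}], "squeeze": 20}}

```text
clock: 1.63
tcp_pos: [0.4029, 0.2968, 0.2424]
orientation: [0.0, -0.341, 0.94, -0.0]
wrist_force: [-0.8, 0.2, -0.4]
finger_gap: -0.0
grip_force: 0.0
```

The crop confirms it: the clear beaker is at crop (507,368), and the tube end at (455,435) is short of it on the vial side. The tube therefore has to be pushed anticlockwise, towards -y.

Emit:
{"name": "jog_arm", "arguments": {"moves": [{"fingers": 1, "slide": [186, -296, 0]}, {"fingers": 1, "slide": [186, -296, 0]}, {"fingers": 1, "slide": [186, -296, 0]}, {"fingers": 1, "slide": [186, -296, 0]}, {"fingers": 1, "slide": [186, -296, 0]}, {"fingers": 1, "slide": [186, -296, 0]}, {"fingers": 1, "slide": [186, -296, 0]}, {"fingers": 1, "slide": [186, -296, 0]}, {"fingers": 1, "slide": [186, -296, 0]}, {"fingers": 1, "slide": [186, -296, 0]}]}}

```text
schema error: expected keys fingers, slide, angular
```

Emit:
{"name": "jog_arm", "arguments": {"moves": [{"fingers": 1, "slide": [207, -232, 0]}, {"fingers": 1, "slide": [207, -232, 0]}, {"fingers": 1, "slide": [207, -232, 0]}, {"fingers": 1, "slide": [207, -232, 0]}, {"fingers": 1, "slide": [207, -232, 0]}, {"fingers": 1, "slide": [207, -232, 0]}, {"fingers": 1, "slide": [207, -232, 0]}, {"fingers": 1, "slide": [207, -232, 0]}, {"fingers": 1, "slide": [207, -232, 0]}, {"fingers": 1, "slide": [207, -232, 0]}]}}

```text
schema error: expected keys fingers, slide, angular
```

```bash
cat > look.py <<'E'
from h import *
import sys
for c in("top","side"):
    p=read_camera(c); save(p,c+sys.argv[1]+".png")
    for t in Z:
        for d in tip_of(t,p)[:3]: print(c,t,round(d["p"],2),np.round(d["point"]),np.round(atz(p,d["point"],Z[t]),3)[:2])
s=get_state();print(np.round(s["tcp_pos"],4),np.round(s["orientation"],3),np.round(s["joint_pos"],2),s["clock"])
E
python3 look.py 1
```

```text
top stand 0.74 [302. 236.] [ 0.541 -0.344]
top tube_middle 0.7 [304. 299.] [ 0.411 -0.35 ]
top tube_middle 0.66 [327. 263.] [ 0.476 -0.394]
top nozzle_tip 0.91 [343. 289.] [ 0.428 -0.424]
top start_key_top 0.69 [301. 222.] [ 0.548 -0.348]
top beaker 0.72 [356. 231.] [ 0.55 -0.46]
top beaker 0.57 [354. 275.] [ 0.456 -0.454]
top beaker 0.57 [396. 282.] [ 0.44  -0.542]
top vial5 0.58 [262. 279.] [ 0.452 -0.259]
top vial5 0.45 [306. 296.] [ 0.416 -0.35 ]
top vial1 0.58 [262. 279.] [ 0.452 -0.259]
top vial1 0.45 [306. 296.] [ 0.416 -0.35 ]
side stand 0.62 [283. 295.] [ 0.546 -0.347]
side tube_middle 0.88 [334. 240.] [ 0.477 -0.393]
side nozzle_tip 0.79 [366. 259.] [ 0.431 -0.42 ]
side start_key_top 0.8 [276. 215.] [ 0.551 -0.346]
side beaker 0.87 [314. 257.] [ 0.549 -0.46 ]
side beaker 0.79 [379. 254.] [ 0.447 -0.525]
side beaker 0.6 [355. 276.] [ 0.46  -0.448]
side vial5 0.52 [357. 320.] [ 0.412 -0.354]
side vial5 0.5 [312. 354.] [ 0.442 -0.259]
side vial1 0.52 [357. 320.] [ 0.412 -0.354]
side vial1 0.5 [312. 354.] [ 0.442 -0.259]
[0.4007 0.2994 0.2424] [ 0.    -0.341  0.94   0.   ] [ 0.48  0.17 -0.14  1.26  0.   -0.21] 2.4333
```

View pics/side1.png

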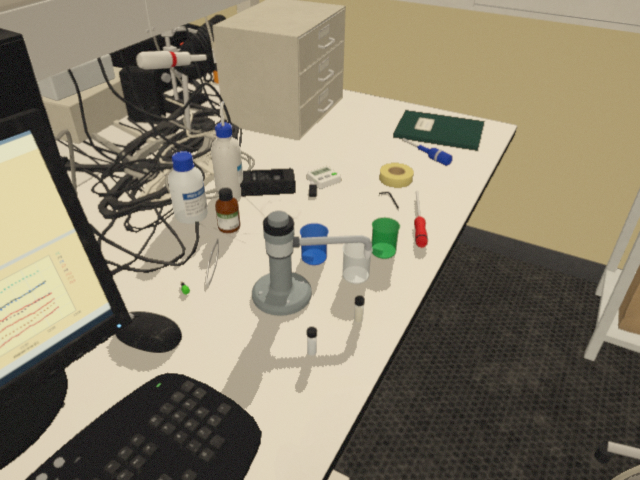

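Emit:
{"name": "jog_arm", "arguments": {"moves": [{"fingers": 1, "slide": [186, -296, 0], "angular": [0, 0, 0]}, {"fingers": 1, "slide": [186, -296, 0], "angular": [0, 0, 0]}, {"fingers": 1, "slide": [186, -296, 0], "angular": [0, 0, 0]}, {"fingers": 1, "slide": [186, -296, 0], "angular": [0, 0, 0]}, {"fingers": 1, "slide": [186, -296, 0], "angular": [0, 0, 0]}, {"fingers": 1, "slide": [186, -296, 0], "angular": [0, 0, 0]}, {"fingers": 1, "slide": [186, -296, 0], "angular": [0, 0, 0]}, {"fingers": 1, "slide": [186, -296, 0], "angular": [0, 0, 0]}, {"fingers": 1, "slide": [186, -296, 0], "angular": [0, 0, 0]}, {"fingers": 1, "slide": [186, -296, 0], "angular": [0, 0, 0]}]}}

```text
clock: 3.27
tcp_pos: [0.4482, -0.0508, 0.2423]
orientation: [0.0, -0.338, 0.941, -0.001]
wrist_force: [0.3, -0.1, -0.2]
finger_gap: 0.0003
grip_force: 0.0
```

Emit:
{"name": "jog_arm", "arguments": {"moves": [{"fingers": 1, "slide": [207, -232, 0], "angular": [0, 0, 0]}, {"fingers": 1, "slide": [207, -232, 0], "angular": [0, 0, 0]}, {"fingers": 1, "slide": [207, -232, 0], "angular": [0, 0, 0]}, {"fingers": 1, "slide": [207, -232, 0], "angular": [0, 0, 0]}, {"fingers": 1, "slide": [207, -232, 0], "angular": [0, 0, 0]}, {"fingers": 1, "slide": [207, -232, 0], "angular": [0, 0, 0]}, {"fingers": 1, "slide": [207, -232, 0], "angular": [0, 0, 0]}, {"fingers": 1, "slide": [207, -232, 0], "angular": [0, 0, 0]}, {"fingers": 1, "slide": [207, -232, 0], "angular": [0, 0, 0]}, {"fingers": 1, "slide": [207, -232, 0], "angular": [0, 0, 0]}]}}

```text
clock: 4.1
tcp_pos: [0.4372, -0.358, 0.2416]
orientation: [-0.0, -0.34, 0.94, 0.001]
wrist_force: [-0.6, 0.7, 1.3]
finger_gap: -0.0002
grip_force: 0.0
```

```bash
python3 look.py 2 | grep -v vial1
```

```text
top beaker 0.9 [396. 280.] [ 0.444 -0.542]
top beaker 0.87 [358. 232.] [ 0.549 -0.464]
side stand 0.97 [284. 295.] [ 0.545 -0.348]
side nozzle_tip 0.47 [276. 216.] [ 0.623 -0.455]
side start_key_top 0.54 [276. 214.] [ 0.554 -0.351]
[ 0.4372 -0.3579  0.2423] [ 0.    -0.341  0.94   0.   ] [-0.83  0.29  0.02  1.3   0.   -1.52] 4.9
```

View pics/side2.png

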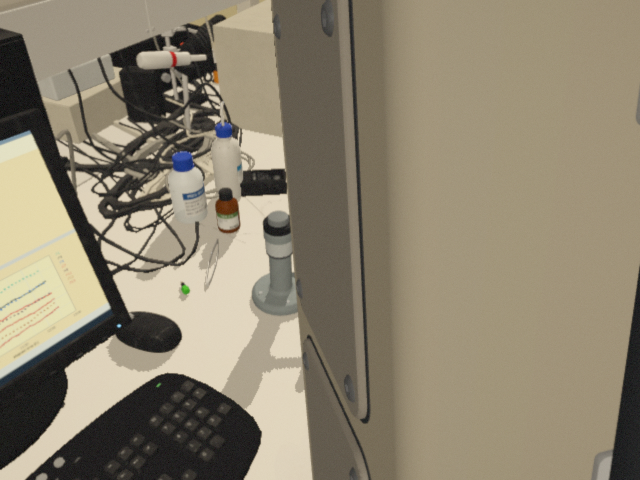

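The arm hides the scene from both cameras here, so I will descend beside the tube, push a little short, back off and look.

Emit:
{"name": "jog_arm", "arguments": {"moves": [{"fingers": 1, "slide": [0, 0, 35], "angular": [0, 0, -4]}, {"fingers": 1, "slide": [0, 0, 70], "angular": [0, 0, -8]}, {"fingers": 1, "slide": [0, 0, 105], "angular": [0, 0, -8]}, {"fingers": 1, "slide": [0, 0, 125], "angular": [0, 0, -8]}, {"fingers": 1, "slide": [0, 0, 136], "angular": [0, 0, -8]}, {"fingers": 1, "slide": [0, 0, 136], "angular": [0, 0, -8]}, {"fingers": 1, "slide": [0, 0, 136], "angular": [0, 0, -8]}]}}

```text
clock: 5.48
tcp_pos: [0.4374, -0.3581, 0.1066]
orientation: [0.0, -0.405, 0.914, 0.0]
wrist_force: [-0.2, 0.5, 0.8]
finger_gap: 0.0
grip_force: 0.0
```

Emit:
{"name": "jog_arm", "arguments": {"moves": [{"fingers": 1, "slide": [2, -7, 0], "angular": [0, 0, 0]}, {"fingers": 1, "slide": [4, -14, 0], "angular": [0, 0, 0]}, {"fingers": 1, "slide": [6, -20, 0], "angular": [0, 0, 0]}, {"fingers": 1, "slide": [7, -26, 0], "angular": [0, 0, 0]}, {"fingers": 1, "slide": [8, -32, 0], "angular": [0, 0, 0]}, {"fingers": 1, "slide": [9, -37, 0], "angular": [0, 0, 0]}, {"fingers": 1, "slide": [10, -42, 0], "angular": [0, 0, 0]}, {"fingers": 1, "slide": [11, -46, 0], "angular": [0, 0, 0]}, {"fingers": 1, "slide": [12, -50, 0], "angular": [0, 0, 0]}, {"fingers": 1, "slide": [12, -50, 0], "angular": [0, 0, 0]}]}}

```text
clock: 6.32
tcp_pos: [0.4668, -0.401, 0.1061]
orientation: [0.0, -0.405, 0.914, -0.0]
wrist_force: [0.1, -0.3, 0.8]
finger_gap: 0.0002
grip_force: 0.0
```

Emit:
{"name": "jog_arm", "arguments": {"moves": [{"fingers": 1, "slide": [0, 30, 0], "angular": [0, 0, 0]}, {"fingers": 1, "slide": [0, 30, -20], "angular": [0, 0, 0]}, {"fingers": 1, "slide": [-80, 120, -140], "angular": [0, 0, 0]}, {"fingers": 1, "slide": [-120, 250, -140], "angular": [0, 0, 0]}, {"fingers": 1, "slide": [-120, 250, -140], "angular": [0, 0, 0]}, {"fingers": 1, "slide": [-120, 250, -140], "angular": [0, 0, 0]}, {"fingers": 1, "slide": [-120, 250, -140], "angular": [0, 0, 0]}, {"fingers": 1, "slide": [-120, 250, -140], "angular": [0, 0, 0]}, {"fingers": 1, "slide": [-120, 250, -140], "angular": [0, 0, 0]}, {"fingers": 1, "slide": [-120, 250, -140], "angular": [0, 0, 0]}]}}

```text
clock: 7.15
tcp_pos: [0.3597, -0.1398, 0.2488]
orientation: [0.001, -0.407, 0.913, -0.001]
wrist_force: [0.0, -0.5, -0.6]
finger_gap: -0.0003
grip_force: 0.0
```

```bash
python3 look.py 3 | grep -v vial1
```

```text
top stand 0.58 [302. 236.] [ 0.542 -0.346]
top tube_middle 0.73 [334. 256.] [ 0.489 -0.406]
top nozzle_tip 0.88 [351. 278.] [ 0.449 -0.44 ]
top nozzle_tip 0.7 [301. 224.] [ 0.557 -0.346]
top start_key_top 0.74 [300. 223.] [ 0.545 -0.346]
top beaker 0.91 [355. 273.] [ 0.461 -0.454]
top beaker 0.83 [358. 231.] [ 0.55  -0.464]
top vial5 0.57 [263. 283.] [ 0.444 -0.26 ]
top vial5 0.46 [309. 300.] [ 0.408 -0.357]
side stand 0.88 [280. 295.] [ 0.551 -0.346]
side nozzle_tip 0.91 [361. 249.] [ 0.449 -0.441]
side start_key_top 0.83 [275. 215.] [ 0.553 -0.346]
side beaker 0.92 [383. 251.] [ 0.446 -0.538]
side beaker 0.58 [353. 276.] [ 0.464 -0.447]
side beaker 0.48 [310. 257.] [ 0.555 -0.456]
side vial5 0.82 [358. 320.] [ 0.412 -0.356]
side vial5 0.51 [309. 354.] [ 0.447 -0.258]
[ 0.3615 -0.1437  0.2462] [-0.    -0.405  0.914  0.   ] [-0.59 -0.05 -0.37  1.25  0.   -1.42] 7.95
```

View pics/side3.png

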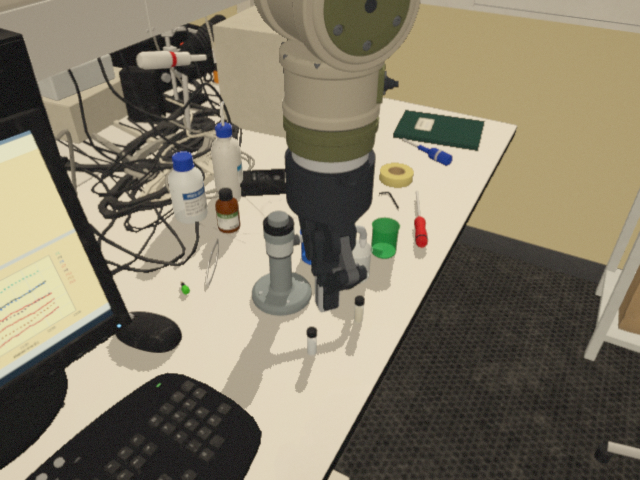

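The tube now stands at about 43° and the beaker at about 49°. One crop with overlays will refine that.

```bash
python3 - <<'E'
from h import *
p=read_camera("top"); im=np.ascontiguousarray(p["color"][:,:,::-1])
x0,y0,w,h,s=285,205,100,100,6
a=cv2.resize(im[y0:y0+h,x0:x0+w],None,fx=s,fy=s,interpolation=cv2.INTER_CUBIC)
t=np.linspace(0,2*np.pi,60)
def draw(c,z,r,col):
    q=proj(p,np.c_[c[0]+r*np.cos(t),c[1]+r*np.sin(t),0*t+z]); q=((q-[x0,y0]+.5)*s).astype(int)
    cv2.polylines(a,[q],True,col,1)
S=np.array([.549,-.347])
draw(S,.161,.016,(0,0,255)); draw(S,.009,.05,(0,0,255))
B=(.459,-.450); draw(B,.061,.0255,(0,255,0)); draw(B,.002,.0235,(255,0,0))
for d in(43,49):
    u=-np.array([np.cos(np.radians(d)),np.sin(np.radians(d))]); q=proj(p,np.c_[(S+np.outer([.05,.128],u)),[.11,.11]]);q=((q-[x0,y0]+.5)*s).astype(int)
    cv2.line(a,q[0],q[1],(0,255,255) if d==43 else (255,0,255),1)
cv2.imwrite("pics/ov.png",a)
E
```

```text
(no output)
```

View pics/ov.png

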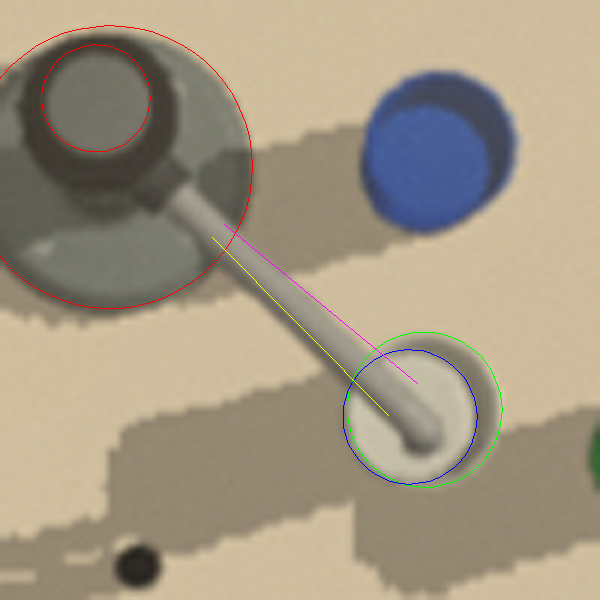

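The tube in the overlay lies between the 43° and 49° lines, and the beaker circle fits to about 1 mm. I'll measure the tube angle numerically.

```bash
python3 - <<'E'
from h import *
from scipy.optimize import minimize
for f,c in(("top3","top"),):
    p=read_camera(c); g=cv2.cvtColor(p["color"],cv2.COLOR_RGB2GRAY).astype(np.float32)
    gx=cv2.Sobel(g,5,1,0);gy=cv2.Sobel(g,5,0,1); m=cv2.GaussianBlur(np.hypot(gx,gy),(0,0),.7)
    def val(P):
        q=proj(p,P).astype(np.float32); return cv2.remap(m,q[:,:1],q[:,1:],1).mean()
    def circ(c,z,r):
        t=np.linspace(0,2*np.pi,90); return np.c_[c[0]+r*np.cos(t),c[1]+r*np.sin(t),0*t+z]
    def best(fn,lo,hi,st):
        G=np.stack(np.meshgrid(*[np.arange(a,b,s) for a,b,s in zip(lo,hi,st)],indexing="ij"),-1).reshape(-1,len(lo))
        v=[fn(x) for x in G]; i=np.argsort(v)[::-1][:8]; return np.round(G[i].mean(0),4),round(v[i[0]],1)
    print("key+housing",best(lambda c:val(circ(c,.151,.024))+val(circ(c,.161,.016)),(.54,-.355),(.557,-.338),(.001,.001)))
    print("foot",best(lambda c:val(circ(c,.018,.05)),(.54,-.355),(.557,-.338),(.001,.001)))
    print("rim",best(lambda c:val(circ(c,.061,c[2])),(.445,-.462,.024),(.47,-.437,.0262),(.001,.001,.0005)))
    print("base",best(lambda c:val(circ(c,.001,c[2])),(.445,-.462,.021),(.47,-.437,.0255),(.001,.001,.0005)))
    S=np.array([.549,-.347]); r=np.linspace(.06,.12,40)
    def tube(x):
        a,o=np.radians(x[0]),x[1]; u=-np.array([np.cos(a),np.sin(a)]); n=np.array([-u[1],u[0]])
        return sum(val(np.c_[S+np.outer(r,u)+n*(o+k),0*r+.11]) for k in(-.006,.006))
    print("tube",best(tube,(38,-.003),(52,.004),(.25,.0005)), best(tube,(38,0),(52,.0005),(.25,.001)))
    print("tube at n .07",proj(p,[[.449,-.4405,.07]]))
E
```

```text
key+housing (array([ 0.547 , -0.3475]), np.float32(291.9))
foot (array([ 0.545 , -0.3475]), np.float32(187.8))
rim (array([ 0.4591, -0.4491,  0.0241]), np.float32(140.7))
base (array([ 0.4629, -0.4561,  0.0212]), np.float32(161.3))
tube (array([ 4.54688e+01, -1.60000e-03]), np.float32(266.4)) (array([44.375,  0.   ]), np.float32(264.6))
tube at n .07 [[351.00568841 277.78689703]]
```

Emit:
{"name": "jog_arm", "arguments": {"moves": [{"fingers": 1, "slide": [120, -215, 0], "angular": [0, 0, 0]}, {"fingers": 1, "slide": [120, -215, 0], "angular": [0, 0, 0]}, {"fingers": 1, "slide": [120, -215, 0], "angular": [0, 0, 0]}, {"fingers": 1, "slide": [120, -215, 0], "angular": [0, 0, 0]}, {"fingers": 1, "slide": [120, -215, 0], "angular": [0, 0, 0]}, {"fingers": 1, "slide": [120, -215, 0], "angular": [0, 0, 0]}, {"fingers": 1, "slide": [120, -215, 0], "angular": [0, 0, 0]}, {"fingers": 1, "slide": [120, -215, 0], "angular": [0, 0, 0]}]}}

```text
clock: 8.72
tcp_pos: [0.4404, -0.3786, 0.2446]
orientation: [-0.0, -0.405, 0.915, 0.001]
wrist_force: [-0.4, 0.8, -0.7]
finger_gap: 0.0001
grip_force: 0.0
```

Emit:
{"name": "jog_arm", "arguments": {"moves": [{"fingers": 1, "slide": [0, 0, 35], "angular": [0, 0, 0]}, {"fingers": 1, "slide": [0, 0, 70], "angular": [0, 0, 0]}, {"fingers": 1, "slide": [0, 0, 105], "angular": [0, 0, 0]}, {"fingers": 1, "slide": [0, 0, 130], "angular": [0, 0, 0]}, {"fingers": 1, "slide": [0, 0, 140], "angular": [0, 0, 0]}, {"fingers": 1, "slide": [0, -10, 140], "angular": [0, 0, 0]}, {"fingers": 1, "slide": [0, -20, 140], "angular": [0, 0, 0]}, {"fingers": 1, "slide": [0, -28, 140], "angular": [0, 0, 0]}, {"fingers": 1, "slide": [0, -30, 140], "angular": [0, 0, 0]}, {"fingers": 1, "slide": [0, -30, 140], "angular": [0, 0, 0]}]}}

```text
clock: 9.55
tcp_pos: [0.4633, -0.3973, 0.1073]
orientation: [0.0, -0.406, 0.914, -0.001]
wrist_force: [-0.7, -0.3, -0.2]
finger_gap: 0.0001
grip_force: 0.0
```

Emit:
{"name": "jog_arm", "arguments": {"moves": [{"fingers": 1, "slide": [0.5, -3, 0], "angular": [0, 0, 0]}, {"fingers": 1, "slide": [1, -6, 0], "angular": [0, 0, 0]}, {"fingers": 1, "slide": [1.5, -9, 0], "angular": [0, 0, 0]}, {"fingers": 1, "slide": [1.5, -11, 0], "angular": [0, 0, 0]}, {"fingers": 1, "slide": [1.5, -12.3, 0], "angular": [0, 0, 0]}, {"fingers": 1, "slide": [1.5, -12.3, 0], "angular": [0, 0, 0]}, {"fingers": 1, "slide": [1.5, -12.3, 0], "angular": [0, 0, 0]}]}}

```text
clock: 10.13
tcp_pos: [0.4707, -0.4065, 0.1062]
orientation: [0.0, -0.405, 0.914, -0.0]
wrist_force: [-0.6, -0.1, 0.1]
finger_gap: -0.0
grip_force: 0.0
```

Emit:
{"name": "jog_arm", "arguments": {"moves": [{"fingers": 1, "slide": [0, 30, 0], "angular": [0, 0, 0]}, {"fingers": 1, "slide": [0, 35, -20], "angular": [0, 0, 0]}, {"fingers": 1, "slide": [-80, 120, -140], "angular": [0, 0, 0]}, {"fingers": 1, "slide": [-140, 290, -140], "angular": [0, 0, 0]}, {"fingers": 1, "slide": [-140, 290, -140], "angular": [0, 0, 0]}, {"fingers": 1, "slide": [-140, 290, -140], "angular": [0, 0, 0]}, {"fingers": 1, "slide": [-140, 290, -140], "angular": [0, 0, 0]}, {"fingers": 1, "slide": [-140, 290, -140], "angular": [0, 0, 0]}, {"fingers": 1, "slide": [-140, 290, -140], "angular": [0, 0, 0]}, {"fingers": 1, "slide": [-140, 290, -140], "angular": [0, 0, 0]}]}}

```text
clock: 10.97
tcp_pos: [0.3479, -0.1054, 0.2474]
orientation: [0.0, -0.406, 0.914, -0.0]
wrist_force: [0.1, 0.4, 0.6]
finger_gap: 0.0
grip_force: 0.0
```

```bash
python3 look.py 4 | grep -v vial1; python3 - <<'E'
import cv2,numpy as np
a=cv2.imread("pics/top4.png")[205:305,305:405];b=cv2.imread("pics/side4.png")[200:300,290:400]
f=lambda i:cv2.resize(i,(400,400),interpolation=cv2.INTER_CUBIC)
cv2.imwrite("pics/c4.png",np.hstack([f(a),f(b)]))
E
```

```text
top stand 0.69 [302. 236.] [ 0.543 -0.346]
top tube_middle 0.87 [338. 255.] [ 0.491 -0.414]
top tube_middle 0.72 [306. 297.] [ 0.414 -0.352]
top nozzle_tip 0.58 [355. 272.] [ 0.46  -0.449]
top start_key_top 0.77 [302. 222.] [ 0.546 -0.349]
top beaker 0.81 [355. 232.] [ 0.547 -0.457]
top beaker 0.73 [397. 281.] [ 0.441 -0.542]
top beaker 0.61 [358. 274.] [ 0.46 -0.46]
top vial5 0.61 [262. 282.] [ 0.446 -0.26 ]
top vial5 0.37 [308. 297.] [ 0.414 -0.356]
side stand 0.57 [285. 294.] [ 0.544 -0.351]
side nozzle_tip 0.72 [361. 244.] [ 0.455 -0.452]
side start_key_top 0.54 [278. 215.] [ 0.549 -0.348]
side beaker 0.65 [383. 253.] [ 0.443 -0.533]
side beaker 0.6 [356. 278.] [ 0.458 -0.445]
side vial5 0.7 [309. 352.] [ 0.448 -0.26 ]
side vial5 0.53 [358. 323.] [ 0.409 -0.349]
[ 0.3496 -0.1081  0.2461] [-0.    -0.405  0.914  0.   ] [-0.52 -0.1  -0.41  1.26  0.   -1.35] 11.7667
```

View pics/c4.png

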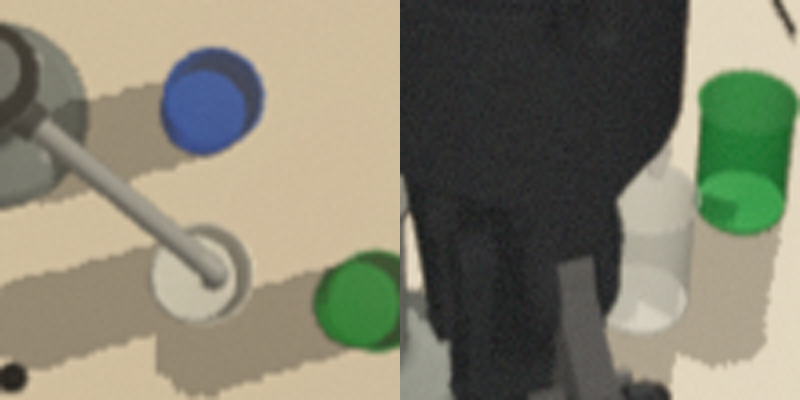

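The crop shows the tube end at (214,278) over the rim centre at about (204,275). The small offset is parallax from the tube's height. Nozzle and beaker agree to about 2 mm, so I'll go to the key.

Emit:
{"name": "jog_arm", "arguments": {"moves": [{"fingers": 1, "slide": [44, -308, 0], "angular": [0, 0, 0]}, {"fingers": 1, "slide": [44, -308, 0], "angular": [0, 0, 0]}, {"fingers": 1, "slide": [44, -308, 0], "angular": [0, 0, 0]}, {"fingers": 1, "slide": [44, -308, 0], "angular": [0, 0, 0]}, {"fingers": 1, "slide": [44, -308, 0], "angular": [0, 0, 0]}, {"fingers": 1, "slide": [44, -308, 0], "angular": [0, 0, 0]}, {"fingers": 1, "slide": [44, -308, 0], "angular": [0, 0, 0]}, {"fingers": 1, "slide": [44, -308, 0], "angular": [0, 0, 0]}, {"fingers": 1, "slide": [44, -308, 0], "angular": [0, 0, 0]}, {"fingers": 1, "slide": [44, -308, 0], "angular": [0, 0, 0]}]}}

```text
clock: 12.6
tcp_pos: [0.5485, -0.348, 0.2447]
orientation: [-0.0, -0.405, 0.914, 0.001]
wrist_force: [-0.0, 1.0, 0.4]
finger_gap: -0.0002
grip_force: 0.0
```

Emit:
{"name": "jog_arm", "arguments": {"moves": [{"fingers": 1, "slide": [0, 0, 25], "angular": [0, 0, 0]}, {"fingers": 1, "slide": [0, 0, 50], "angular": [0, 0, 0]}, {"fingers": 1, "slide": [0, 0, 60], "angular": [0, 0, 0]}, {"fingers": 1, "slide": [0, 0, 65], "angular": [0, 0, 0]}, {"fingers": 1, "slide": [0, 0, 66], "angular": [0, 0, 0]}, {"fingers": 1, "slide": [0, 0, 66], "angular": [0, 0, 0]}]}}

```text
clock: 13.1
tcp_pos: [0.5485, -0.347, 0.1813]
orientation: [0.0, -0.406, 0.914, -0.0]
wrist_force: [-0.1, -0.5, -0.3]
finger_gap: -0.0002
grip_force: 0.0
```

Emit:
{"name": "jog_arm", "arguments": {"moves": [{"fingers": 1, "slide": [0, 0, 4], "angular": [0, 0, 0]}, {"fingers": 1, "slide": [0, 0, 8], "angular": [0, 0, 0]}, {"fingers": 1, "slide": [0, 0, 10], "angular": [0, 0, 0]}, {"fingers": 1, "slide": [0, 0, 12], "angular": [0, 0, 0]}, {"fingers": 1, "slide": [0, 0, 13], "angular": [0, 0, 0]}, {"fingers": 1, "slide": [0, 0, 14], "angular": [0, 0, 0]}, {"fingers": 1, "slide": [0, 0, 14.5], "angular": [0, 0, 0]}, {"fingers": 1, "slide": [0, 0, 14.5], "angular": [0, 0, 0]}, {"fingers": 1, "slide": [0, 0, 14.5], "angular": [0, 0, 0]}]}}

```text
clock: 13.85
tcp_pos: [0.5488, -0.3476, 0.1663]
orientation: [0.0, -0.405, 0.914, -0.001]
wrist_force: [0.8, -1.0, 4.9]
finger_gap: 0.0004
grip_force: 2.3
```

Emit:
{"name": "jog_arm", "arguments": {"moves": [{"fingers": 1, "slide": [0, 0, 0.5], "angular": [0, 0, 0]}, {"fingers": 1, "slide": [0, 0, 1], "angular": [0, 0, 0]}, {"fingers": 1, "slide": [0, 0, 1.5], "angular": [0, 0, 0]}, {"fingers": 1, "slide": [0, 0, 1.5], "angular": [0, 0, 0]}, {"fingers": 1, "slide": [0, 0, 1.5], "angular": [0, 0, 0]}]}}

```text
clock: 14.27
tcp_pos: [0.5489, -0.3476, 0.166]
orientation: [0.001, -0.406, 0.914, -0.001]
wrist_force: [-0.9, 0.3, 10.6]
finger_gap: 0.0004
grip_force: 5.3
```

The key is on its stop: the force is 10.6 N and the position no longer changes. I'll release it and back off well clear.

Emit:
{"name": "jog_arm", "arguments": {"moves": [{"fingers": 1, "slide": [0, 0, -5], "angular": [0, 0, 0]}, {"fingers": 1, "slide": [0, 0, -15], "angular": [0, 0, 0]}, {"fingers": 1, "slide": [0, 0, -45], "angular": [0, 0, 0]}, {"fingers": 1, "slide": [0, 0, -80], "angular": [0, 0, 0]}, {"fingers": 1, "slide": [-40, 310, -80], "angular": [0, 0, 0]}, {"fingers": 1, "slide": [-40, 310, -80], "angular": [0, 0, 0]}, {"fingers": 1, "slide": [-40, 310, -80], "angular": [0, 0, 0]}, {"fingers": 1, "slide": [-40, 310, -80], "angular": [0, 0, 0]}, {"fingers": 1, "slide": [-40, 310, -80], "angular": [0, 0, 0]}, {"fingers": 1, "slide": [-40, 310, -80], "angular": [0, 0, 0]}]}}

```text
clock: 15.1
tcp_pos: [0.3837, -0.1553, 0.2436]
orientation: [-0.001, -0.405, 0.914, 0.001]
wrist_force: [0.8, -0.0, 1.0]
finger_gap: 0.0002
grip_force: 0.0
```

Emit:
{"name": "jog_arm", "arguments": {"moves": [{"fingers": 1, "slide": [-180, 220, 0], "angular": [0, 0, 0]}, {"fingers": 1, "slide": [-180, 220, 0], "angular": [0, 0, 0]}, {"fingers": 1, "slide": [-180, 220, 0], "angular": [0, 0, 0]}, {"fingers": 1, "slide": [-180, 220, 0], "angular": [0, 0, 0]}, {"fingers": 1, "slide": [-180, 220, 0], "angular": [0, 0, 0]}, {"fingers": 1, "slide": [-180, 220, 0], "angular": [0, 0, 0]}, {"fingers": 1, "slide": [-180, 220, 0], "angular": [0, 0, 0]}, {"fingers": 1, "slide": [-180, 220, 0], "angular": [0, 0, 0]}]}}

```text
clock: 15.77
tcp_pos: [0.3412, 0.1287, 0.2442]
orientation: [-0.001, -0.409, 0.912, 0.001]
wrist_force: [0.4, -0.9, 0.6]
finger_gap: -0.0001
grip_force: 0.0
```

```bash
python3 look.py 5 | grep -v vial1; python3 - <<'E'
import cv2,numpy as np
a=cv2.imread("pics/top5.png")[200:310,280:390];b=cv2.imread("pics/side5.png")[195:305,285:395]
f=lambda i:cv2.resize(i,(400,400),interpolation=cv2.INTER_CUBIC)
cv2.imwrite("pics/c5.png",np.hstack([f(a),f(b)]))
E
```

```text
top stand 0.58 [304. 235.] [ 0.544 -0.35 ]
top nozzle_tip 0.81 [357. 274.] [ 0.455 -0.453]
top start_key_top 0.76 [300. 222.] [ 0.547 -0.347]
top start_key_top 0.49 [354. 276.] [ 0.45  -0.439]
top beaker 0.93 [396. 282.] [ 0.44  -0.542]
top beaker 0.9 [355. 233.] [ 0.547 -0.458]
top beaker 0.58 [356. 274.] [ 0.458 -0.456]
top vial5 0.48 [264. 284.] [ 0.443 -0.263]
top vial5 0.38 [307. 297.] [ 0.414 -0.352]
side stand 0.84 [284. 294.] [ 0.547 -0.351]
side tube_middle 0.86 [332. 234.] [ 0.487 -0.406]
side nozzle_tip 0.85 [359. 245.] [ 0.456 -0.449]
side start_key_top 0.86 [276. 216.] [ 0.55  -0.344]
side beaker 0.88 [311. 256.] [ 0.556 -0.461]
side beaker 0.72 [381. 253.] [ 0.447 -0.531]
side beaker 0.67 [358. 280.] [ 0.453 -0.442]
side vial5 0.53 [313. 353.] [ 0.442 -0.262]
side vial5 0.52 [355. 320.] [ 0.416 -0.353]
[0.3439 0.1238 0.2443] [ 0.    -0.405  0.914  0.   ] [ 0.12 -0.1  -0.41  1.25  0.   -0.71] 16.5667
```

View pics/c5.png

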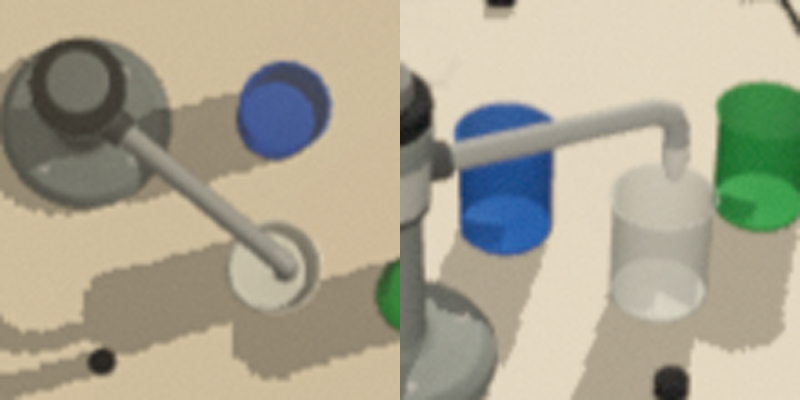

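The nozzle tip at side crop (675,178) is above the rim opening centred near (663,197). The sideways error is about 2 mm, and the remaining offset is along the tube, which swivelling cannot change. The vials and beaker are where they were, and the key is back up.

```bash
python3 -c "
from workcell import *
print(hand_in())"
```

```text
the job is handed in; nothing more can be done
None
```

I pushed the tube round until the nozzle was over the beaker, then pressed the start key to its stop (10.6 N) and released it. The job is handed in, but no verdict came back. By my measurements the nozzle is within about 2 mm sideways of the beaker's middle and about 7 mm off along the tube, which swivelling cannot correct; the beaker and both vials are still standing where they were.

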